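# Press a glued ferrule home and hold the hand press

## Robot

A 6-joint arm with a two-finger parallel gripper is mounted at the origin on the work surface. World frame = base frame: x ahead of the robot, y to its left, z up, the work surface at z = 0. Lengths are in mm, angles in rad, forces in N, time in s.
With the tool pointing down it reaches from about 275 to 1000 mm from the base axis. Payload 8.4 kg.
Tool frame: the origin (TCP) lies on the centre line of the jaws, within the pads' length; the fingertips stand 17 mm ahead of it and the grasp point (between the pads) lies 2 mm behind it (r.tcp_to_tips is the z of the fingertips in the tool frame, in mm); z points along the fingers, y is the direction in which the jaws open and shut (so a half turn about z gives the same grasp; the last joint's range is limited). The gripper opens to 85 mm and grips with 20 to 120 N. Pads are 22 mm wide; open, the fingers measure 114 mm over their backs; the gripper's body (76 mm by 85 mm) begins 54 mm behind the grasp point. The pads swing forward as they close: fully open they stand 13 mm farther back than shut.
Start: joints at [-1.23, 0.353, 1.633, -0, 1.155, -0.002], TCP at [210.077, -588.639, 248.281] pointing down, gripper open.
Joint ranges: [-2.63, 2.63], [-0.92, 2.1], [0.06, 2.66], [-1.3, 4.44], [0, 2.69], [-3.02, 3.02]. Speed limits (rad/s): [2.22, 2.22, 2.79, 3.14, 3.14, 3.14].

## Interface

Orientations are given as [roll, pitch, yaw] about the fixed x, y, z axes, in that order (R = Rz(yaw) Ry(pitch) Rx(roll)).
In Python, from rig import r, cams, job gives the robot as it stands.
- The arm moves only by the tool drive_tool, never from a script. Its argument "deltas" is a list of rows, each a list of 4 numbers: the shift along the tool's x, y, z in cm, then the turn about the tool's z in rad. In form: [[x, y, z, roll], ...]. A call has 1 to 12 rows; each row shifts and turns the commanded pose from where the row before left it, along the tool's axes as they then stand; what a row does not reach is not made up. A row lasts 1/12 s, in which the tool goes at most 41.7 mm and 7.16 degrees, less where a joint would pass 70% of its speed; a pose out of reach is approached as far as the arm can. A call with a gripper value outside its range is refused whole. "jaw" is the closure, from 0 (fully open) to 1 (shut), set as the call begins (left out, the last holds). The fingers move at their own pace and stop on an object; "force" is the grip in N (left out, the last holds). Time passes only in rows, so rows that do not move let the fingers close. It gives the time, the measured TCP pose, the force and the opening at its end, in the units of the state.
- r.sense(): the state, without advancing time (a new reading comes with each control period).
- cams.grab_frame(name): name is "scene" or "top"; returns (picture, depth): 480x640x3 uint8, red, green, blue; 480x640 float32, mm along the optical axis (not along the pixel's ray), 0 where there is no reading.
- cams.camera_params(name): a dict with "fx", "fy", "cx", "cy" (pixels), "R" (3x3) and "t" (3): a world point X has camera coordinates R X + t. Camera axes: x right, y down, z forward; pixel columns grow to the right and rows downward; lengths in mm; the calibration is good to about 2 mm. A picture is of the moment at which its call begins. camera_params takes no time and is no camera call.
- job.sign_off(): hands the job in, once; it reports no verdict.
The state is a dict: "clock": time; "qpos": joint angles; "qvel": joint speeds; "joint_efforts": joint torques, N m; "eef_pos": TCP position; "tcp_rot": TCP orientation; "contact_force": force on the tool from outside, world axes, zero at the start; "wrist_torque": the same for the moment, N m; "opening": opening from 0.0 (shut) to 1.0 (fully open).
Only numpy, scipy, OpenCV 4.12 (cv2) and the standard library are available. Lean on these libraries where they do the work, as an engineer would, in place of code of your own. Each camera call takes 0.05 s, during which the arm holds its last target. There are 200 camera calls.

## Task

Of the two octagonal chisel handles, the one on the blue gluing mat has glue under its brass ferrule: lay it in the V-rests of the hand press, ferrule towards the ram, and let go of it. Then pull the lever down by its ball knob until the ferrule is fully home and about half of the red band on the ram's spring-loaded nose has gone into its sleeve; keep it there for at least five seconds while the glue grabs, and finish still holding the lever so. Leave the other handle, the glue bottle and the mallet where they are.

Things in the scene. Friction and masses are not known exactly. Their poses are not given: they have to be found in the camera images.
- press: green and aluminium bench hand press, fixed; place and yaw vary. Origin: on the bench surface. y runs along its rail (75 mm wide, 310 long, 20 thick) from the fixed stop to the ram and lever. A handle in the rests has its axis at x = 0, z = 55 mm. Ram housing: y = 56 to 132 mm, 46 mm wide, up to z = 126 mm
- rests (a point): on the press axis midway between the two black 90-degree V-rests (each 12 mm wide; at press y = -120 and -45 mm): press x = 0, y = -82.5, z = 55 mm. They carry an octagonal handle on two slanted flats, as it lies on the bench, without rolling it. Between them the space beside the handle is free down to the rail's top, z = 20 mm
- stop (a point): centre of the rubber-padded face of the fixed stop, at press x = 0, y = -135, z = 55 mm, where the butt of the handle ends up; the stop is 60 mm wide and 92 mm high. Gap from here to the nose with the ram drawn back: 154 mm
- pivot (a point): axis of the lever's hinge, in the plane in which the lever swings: at press x = -42, y = 95, z = 90 mm. The hinge axis is parallel to press x
- lever: the press's lever: a 12 mm steel rod with a ball knob, hinged at the pivot. A spring keeps it up, 80 degrees above level; pulled towards press +y and down it swings 1.55 rad in all (level at 1.40 rad) and drives the ram towards the stop by 30 mm per rad. Pressing takes 3 to 8 N at the ball. Let go, it springs back up. Origin: 42 mm towards press +x of pivot, on the hinge axis
- ball (a point): centre of the lever's black ball knob, 32 mm diameter, 150 mm from the pivot. With the lever up it is 26 mm towards press +y of the pivot and 148 mm above it, 238 mm above the bench
- nose (a joint): how far the ram's spring-loaded steel nose is pushed into its dark sleeve, m: 0 = free, 0.018 = bottomed. 6 N to start it, then 1.5 N per mm. A red band round the nose (9 mm wide) starts to go into the sleeve's mouth at 0.004 and is wholly hidden at 0.013; half of it is hidden at 0.0085
- nose_face (a point): centre of the flat front of the nose (27 mm diameter), which presses on the ferrule; it faces press -y
- ash: pale ash octagonal chisel handle, loose, 30 mm across flats, about 0.1 kg; lies on a flat at the start. Origin: on its axis at the middle of the 104 mm wooden part, 15 mm above what it lies on. x runs along it towards the brass ferrule, a ring 26 mm in diameter and 20 mm long slipped on the +x end; the domed butt is 52 mm towards -x. 124 mm long in all with the ferrule home
- walnut: dark walnut octagonal chisel handle, loose, 30 mm across flats, about 0.1 kg; lies on a flat at the start. Origin: on its axis at the middle of the 114 mm wooden part, 15 mm above what it lies on. x runs along it towards the brass ferrule, a ring 26 mm in diameter and 20 mm long slipped on the +x end; the domed butt is 57 mm towards -x. 134 mm long in all with the ferrule home
- ferrule_ash (a joint): how far the ferrule of the ash handle stands off its wooden shoulder, m: 0 = fully home; 0.006 to 0.009 at the start, seen as a gap. A push fit: it takes about 9 N along the axis to move it
- ferrule_walnut (a joint): the same for the walnut handle
- ash_tip (a point): centre of the outer end of the ash handle's ferrule
- walnut_tip (a point): centre of the outer end of the walnut handle's ferrule
- gluemat: blue silicone gluing mat 150 x 150 x 2 mm, fixed; origin at the centre of its underside. The handle lying on it is the glued one (either handle)
- drymat: green mat 150 x 150 x 2 mm, fixed; origin at the centre of its underside. The handle lying on it is still dry and stays there
- glue: white glue bottle with orange cap, 40 mm diameter, 100 mm high, standing; origin at the centre of its base (leave alone)
- mallet: wooden mallet lying on its side along its x axis, head 68 mm diameter and 100 mm long, grip 130 mm towards -x; origin under the axis, 30 mm from the head (leave alone)

How it is judged:
By the outcome, as a careful person would: the job done as asked, in the order asked, and still so for the second after the job is handed in, while the arm keeps its last pose, push and grip.
It also fails if it takes over 69 s, if anything falls off the work surface, if the arm or the gripper's body presses on something with over 40 N, if the wrist force passes 120 N, or if a joint passes its speed limit or range.

## Working session

There is one attempt and no reset: what is moved stays moved. The work goes in short steps, Python scripts to look and compute and a tool call to move; the robot and the scene stay as the last step left them, time stands still between calls to the robot, and variables do not carry over. Pictures are saved under pics/ and viewed, about 8 in all and at most 12, crops included, and the job is handed in when it is done.

Besides the shell and the picture viewer there is one more tool, called by a JSON object that holds its "op" and its "data". drive_tool: Moves the arm, as the interface text tells. Its arguments: {"type":"object","properties":{"deltas":{"type":"array"},"jaw":{"type":"number"},"force":{"type":"number"}},"required":["deltas"]}

```bash
ls; mkdir -p pics; python3 - <<'E'
from rig import r,cams,job
import cv2,numpy as np
for n in("scene","top"):
    p,d=cams.grab_frame(n); cv2.imwrite(f"pics/{n}0.png",p[:,:,::-1]); np.savez(f"{n}0.npz",p=p,d=d)
    c=cams.camera_params(n); print(n,{k:np.round(v,3).tolist() for k,v in c.items()})
print(r.sense())
E
```

```text
pics
scene {'fx': 579.019, 'fy': 579.019, 'cx': 320.944, 'cy': 244.151, 'R': [[-0.704, 0.71, -0.018], [0.45, 0.426, -0.785], [-0.55, -0.56, -0.619]], 't': [370.43, -78.555, 1722.911]}
top {'fx': 624.531, 'fy': 624.531, 'cx': 321.015, 'cy': 238.347, 'R': [[-0.001, -1.0, 0.01], [-0.998, -0.0, -0.055], [0.055, -0.01, -0.998]], 't': [-51.498, 507.295, 1380.493]}
{'clock': 0.1, 'qpos': array([-1.23040901e+00,  3.53605044e-01,  1.63408339e+00, -1.11767869e-06,
        1.15515755e+00, -2.40985647e-03]), 'qvel': array([ 0.00036635, -0.00260613, -0.0020799 , -0.00088908,  0.00040389,
       -0.00091526]), 'joint_efforts': array([ 2.81304659e-03, -6.06355405e+01, -3.42820573e+01,  2.43670493e-04,
        3.82801911e-03,  1.91822920e-05]), 'eef_pos': array([ 209.93466269, -588.25455888,  247.61027692]), 'tcp_rot': array([-3.14033932e+00, -1.99839974e-06,  3.42797622e-01]), 'contact_force': array([ 0.30405448,  0.66928537, -0.72679664]), 'wrist_torque': array([-0.03577415,  0.01043401,  0.01607201]), 'opening': 1.0027510177519017}
```

View pics/scene0.png

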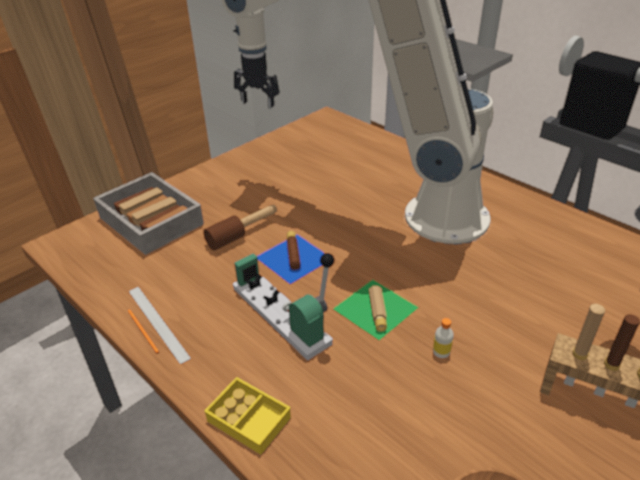

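View pics/top0.png

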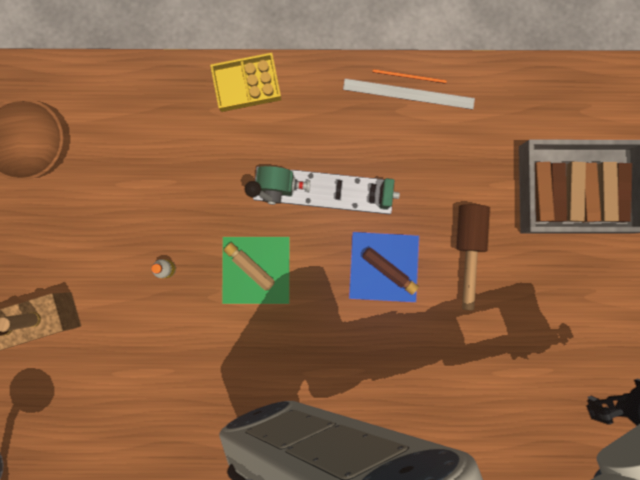

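The walnut handle is on the blue mat: top view butt ≈(365,252), ferrule ≈(413,288). The press has its ram on the left at (275,180), the stop on the right at (388,193), and the ball at (252,189). Next I'll measure both.

```bash
cat > h.py <<'E'
import numpy as np,cv2
from rig import r,cams,job
def ray(n,uv,z):
    c=cams.camera_params(n);R=np.array(c["R"]);t=np.array(c["t"])
    uv=np.atleast_2d(np.array(uv,float))
    d=np.c_[(uv[:,0]-c["cx"])/c["fx"],(uv[:,1]-c["cy"])/c["fy"],np.ones(len(uv))]@R
    o=-R.T@t
    return o+d*((z-o[2])/d[:,2])[:,None]
def proj(n,X):
    c=cams.camera_params(n);x=np.atleast_2d(X)@np.array(c["R"]).T+np.array(c["t"])
    return np.c_[c["fx"]*x[:,0]/x[:,2]+c["cx"],c["fy"]*x[:,1]/x[:,2]+c["cy"]]
def cloud(n,d):
    c=cams.camera_params(n);v,u=np.mgrid[:480,:640]
    x=np.stack([(u-c["cx"])/c["fx"]*d,(v-c["cy"])/c["fy"]*d,d],-1)-np.array(c["t"])
    return x@np.array(c["R"])
E
python3 - <<'E'
from h import *
f=np.load("top0.npz");p=f["p"];hsv=cv2.cvtColor(p,cv2.COLOR_RGB2HSV)
H,S,V=[hsv[...,i].astype(int) for i in range(3)]
C=cloud("top",f["d"])
# walnut: non-blue inside mat
blue=((H>100)&(H<130)&(S>120)).astype(np.uint8)
ys,xs=np.nonzero(blue[225:310,345:425]);
roi=np.zeros((480,640),np.uint8);roi[238:297,354:417]=1
wal=((blue==0)&(roi==1)).astype(np.uint8)
full=np.zeros_like(roi);full[235:305,350:425]=1
fer=((H>14)&(H<32)&(S>90)&(V>100)&(full==1)).astype(np.uint8)
def big(m):
    n,l,s,c=cv2.connectedComponentsWithStats(m);i=1+np.argmax(s[1:,4]);return l==i,s[i]
w,s=big(wal);print("walnut px",s);fm,s2=big(fer);print("fer",s2)
m=w|fm;q=np.argwhere(m)[:,::-1]
X=ray("top",q,20)[:,:2];mu=X.mean(0);rect=cv2.minAreaRect(X.astype(np.float32));print("rect",rect)
u,sv,vt=np.linalg.svd(X-mu);a=vt[0];fc=ray("top",np.argwhere(fm)[:,::-1],20)[:,:2].mean(0)
a*=np.sign((fc-mu)@a);pr=(X-mu)@a;print("axis yaw",np.arctan2(a[1],a[0]),"mean",mu,"ext",pr.min(),pr.max(),"fer c",fc)
print("ends",mu+a*pr.min(),mu+a*pr.max(),"z",np.nanpercentile(C[w][:,2],[10,50,90]))
# rail
al=((S<50)&(V>120)).astype(np.uint8);al[:155]=0;al[220:]=0;al[:,:240]=0;al[:,410:]=0
am,s3=big(cv2.morphologyEx(al,cv2.MORPH_CLOSE,np.ones((3,3))));print("rail",s3)
X=ray("top",np.argwhere(am)[:,::-1],20)[:,:2].astype(np.float32);print("railrect",cv2.minAreaRect(X))
# depth heights
for z0,z1 in((15,26),(85,98),(115,135)):
    mm=(C[...,2]>z0)&(C[...,2]<z1);mm[:150]=0;mm[225:]=0;mm[:,:235]=0;mm[:,405:]=0
    print(z0,mm.sum(),cv2.minAreaRect(C[mm][:,:2].astype(np.float32)),C[mm].mean(0))
mm=(C[...,2]>215)&(C[...,2]<262);mm[:150]=0;mm[225:]=0;mm[:,:235]=0;mm[:,405:]=0
print("ball",mm.sum(),C[mm].mean(0),C[mm].max(0))
a=cv2.resize(p[150:225,235:410,::-1],None,fx=4,fy=4,interpolation=cv2.INTER_CUBIC)
b=cv2.resize(p[230:305,345:425,::-1],None,fx=4,fy=4,interpolation=cv2.INTER_CUBIC)
o=np.zeros((600,700,3),np.uint8);o[:300]=a;o[300:,:320]=b
ov=p.copy();ov[am]=[255,0,0];ov[m]=[255,0,255];o[300:,330:330+350]=cv2.resize(ov[150:300,235:410,::-1],(350,300))
cv2.imwrite("pics/c1.png",o)
E
```

```text
walnut px [362 247  55  50 886]
fer [406 282  13  12  96]
rect ((434.38763427734375, -207.62173461914062), (152.5475616455078, 36.84614562988281), 55.245059967041016)
axis yaw -2.2325341451816803 mean [ 435.37101972 -204.05240134] ext -72.94894086998761 80.37684423262326 fer c [ 397.93190749 -252.82655393]
ends [ 480.19732602 -146.5011178 ] [ 385.98035009 -267.46374766] z [19.22416422 28.17543914 33.44039082]
rail [ 281  170  111   44 2761]
railrect ((612.6796875, -87.89326477050781), (247.43853759765625, 76.48098754882812), 84.00675964355469)
15 2463 ((615.8505249023438, -57.75724792480469), (308.7635192871094, 75.68521118164062), 84.13583374023438) [610.70724656 -83.45794334  19.9202528 ]
85 356 ((609.0214233398438, -60.65504455566406), (290.730712890625, 69.91819763183594), 89.04248809814453) [ 600.41417415 -142.45776024   91.73235994]
115 553 ((614.6569213867188, 48.55927276611328), (58.21120071411133, 71.50208282470703), 83.50349426269531) [625.91511128  47.76920831 122.23525014]
ball 227 [586.70152967  77.87106059 247.53738047] [602.45264614  93.14582315 256.81641424]
```

View pics/c1.png

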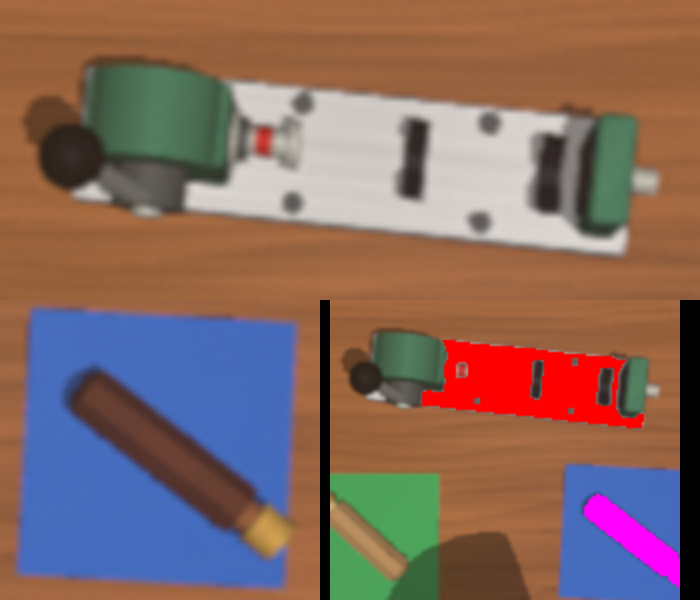

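```bash
python3 - <<'E'
from h import *
f=np.load("top0.npz");p=f["p"];hsv=cv2.cvtColor(p,cv2.COLOR_RGB2HSV)
H,S,V=[hsv[...,i].astype(int) for i in range(3)]
C=cloud("top",f["d"])
P=p.astype(int)
w=((P[...,0]>P[...,2]+8)).astype(np.uint8);w[:240]=0;w[300:]=0;w[:,:355]=0;w[:,422:]=0
w[:, 417:][H[:,417:]<14]=0
n,l,s,c=cv2.connectedComponentsWithStats(w);i=1+np.argmax(s[1:,4]);m=l==i;print(s[i])
(cn,_)=cv2.findContours(m.astype(np.uint8),0,1)
for z in(17,25):
    X=ray("top",np.argwhere(m)[:,::-1],z)[:,:2].astype(np.float32);print(z,cv2.minAreaRect(X))
hm=m&(C[...,2]>24);print("top-depth",hm.sum(),cv2.minAreaRect(C[hm][:,:2].astype(np.float32)),C[hm].mean(0))
# press
ang=np.radians(84.1);ey=np.array([np.cos(ang),np.sin(ang)]);ex=np.array([ey[1],-ey[0]])
def pr(O,x,y,z): return [*(O+x*ex+y*ey),z]
def meas(name,uv,z,x,y):
    w=ray("top",uv,z)[0,:2];print(name,"origin =",np.round(w-x*ex-y*ey,1))
k=lambda a,b:(235+(a-1.5)/4,150+(b-1.5)/4)
meas("rest45",k(413,160),62,0,-45);meas("rest120",k(549,174),62,0,-120);meas("ball",k(72,155),238,-42,121)
meas("noseface",k(300,142),55,0,19);meas("band?",k(264,141),68,0,37)
for z0,z1 in((15,26),(50,75),(85,100),(105,132)):
    mm=(C[...,2]>z0)&(C[...,2]<z1);mm[:150]=0;mm[225:]=0;mm[:,:235]=0;mm[:,405:]=0
    L=(C[mm][:,:2]-[615.85,-57.8]);xx=L@ex;yy=L@ey
    print(z0,np.round(np.percentile(xx,[1,99])),np.histogram(yy,np.arange(-170,180,10))[0])
E
```

```text
[363 249  56  45 736]
17 ((434.0033264160156, -206.02073669433594), (143.4185333251953, 26.81012725830078), 52.01768112182617)
25 ((433.9797668457031, -205.0532684326172), (142.59307861328125, 26.655818939208984), 52.017704010009766)
top-depth 656 ((444.3132019042969, -157.93243408203125), (229.30165100097656, 76.58209228515625), 78.38264465332031) [ 435.68247017 -202.26910644   36.09636773]
rest45 origin = [615. -43.]
rest120 origin = [615.1 -42.1]
ball origin = [618.3 -45.5]
noseface origin = [619.2 -45.4]
band? origin = [616. -44.]
15 [-37.  37.] [  0  13  18  16  92  86  79 144 141 121 138 139 128  52 110 147 137 141
 133 135  85 101 111  84  42  25   6   0   0   0   9  12  18   0]
50 [-30.  19.] [12 27  3  6 46  1  9  0  0  0  0  0  0 11  2  0  0  0  0  0 49 35 35 59
  6  6  1  0  1  0  1  0  0  0]
85 [-50.  28.] [  0   0  94 129  56   0   0   0   0   0   0   0   0   0   0   0   0   0
   0   0   0   0   0  15  22  21  13  13  12  11   0   9   0   0]
105 [-47.  23.] [  0   0   0   0   0   0   0   0   0   0   0   0   0   0   0   0   0   0
   0   0   0   0   0   1  64 114 142 165 127 101  71   1   0   0]
```

Press origin is about (617,-44) with yaw −5.9°. The walnut's wood centre is about (443,-194), and its ferrule points along −128°. I'll move over it and then turn.

{"op": "drive_tool", "data": {"deltas": [[2.9,-2.4,0,0],[2.9,-2.4,0,0],[2.9,-2.4,0,0],[2.9,-2.4,0,0],[2.9,-2.4,0,0],[2.9,-2.4,0,0],[2.9,-2.4,0,0],[2.9,-2.4,0,0],[2.9,-2.4,0,0],[2.9,-2.4,0,0],[2.9,-2.4,0,0],[2.9,-2.4,0,0]], "jaw": 0}}

```text
clock: 1.1
eef_pos: [441.4, -198.6, 248.2]
tcp_rot: [-3.141, 0.0, 0.343]
contact_force: [0.7, 0.3, 0.5]
opening: 0.998
```

{"op": "drive_tool", "data": {"deltas": [[0,0,0,-0.12],[0,0,0,-0.12],[0,0,0,-0.12],[0,0,0,-0.12],[0,0,0,-0.12],[0,0,0,-0.12],[0,0,0,-0.12],[0,0,0,-0.12],[0,0,0,-0.12],[0,0,0,-0.12],[0,0,0,-0.12],[0,0,0,-0.12]]}}

```text
clock: 2.1
eef_pos: [440.8, -200.3, 248.0]
tcp_rot: [-3.141, -0.0, 1.789]
contact_force: [-0.3, 0.2, 0.7]
opening: 0.997
```

{"op": "drive_tool", "data": {"deltas": [[0,0,0,-0.12],[0,0,0,-0.12],[0,0,0,-0.12],[0,0,0,-0.12],[0,0,0,-0.12],[0,0,0,-0.12],[0,0,0,-0.12],[0,0,0,-0.12],[0,0,0,-0.12],[0,0,0,-0.12],[0,0,0,-0.12],[0,0,0,-0.12]]}}

```text
clock: 3.1
eef_pos: [440.8, -200.3, 248.0]
tcp_rot: [3.141, -0.001, -3.054]
contact_force: [0.2, 0.4, -0.8]
opening: 1.001
```

{"op": "drive_tool", "data": {"deltas": [[0,0,0,-0.117],[0,0,0,-0.117],[0,0,0,-0.117],[0,0,0,-0.117],[0,0,0,-0.117],[0,0,0,-0.117],[0,0,0,-0.117],[0,0,0,0]]}}

```text
clock: 3.77
eef_pos: [440.8, -200.3, 248.1]
tcp_rot: [3.141, -0.0, -2.236]
contact_force: [-0.5, 0.5, 0.6]
opening: 1.001
```

```bash
cat >> h.py <<'E'
O=np.array([617,-44.]);A=np.radians(84.1);ey=np.array([np.cos(A),np.sin(A)]);ex=np.array([ey[1],-ey[0]])
def press(x,y,z): return np.array([*(O+x*ex+y*ey),z])
def to(T,yaw=None):
    s=r.sense();a=s["tcp_rot"][2];d=np.array(T)-s["eef_pos"]
    from scipy.spatial.transform import Rotation as Ro
    print("shift cm",np.round(Ro.from_euler("xyz",s["tcp_rot"]).inv().apply(d)/10,2),"pos",np.round(s["eef_pos"],1),"yaw",round(a,3),"q6",s["qpos"][5],"roll",None if yaw is None else round((a-yaw+np.pi)%(2*np.pi)-np.pi,3))
E
python3 - <<'E'
from h import *
to([442.9,-194.2,60],-2.234)
E
```

```text
shift cm [-0.61  0.2  18.81] pos [ 440.8 -200.3  248.1] yaw -2.236 q6 -2.905994163641604 roll -0.002
```

{"op": "drive_tool", "data": {"deltas": [[-0.1,0.05,3,0],[-0.1,0.05,3,0],[-0.1,0.05,3,0],[-0.1,0.05,3,0],[-0.1,0,3,0],[-0.1,0,3,0],[0,0,2,0],[0,0,1.5,0],[0,0,1,0],[0,0,0,0]]}}

```text
clock: 4.6
eef_pos: [442.0, -194.0, 21.5]
tcp_rot: [3.138, -0.001, -2.244]
contact_force: [-1.0, 0.1, -0.0]
opening: 1.003
```

```bash
python3 - <<'E'
from h import *
o=[]
for n,(X) in(("scene",(443,-194,20)),("top",(443,-194,20))):
    p,d=cams.grab_frame(n);u,v=proj(n,X)[0].astype(int)
    o.append(cv2.resize(p[v-50:v+50,u-50:u+50,::-1],(390,390),interpolation=cv2.INTER_CUBIC))
cv2.imwrite("pics/c2.png",np.hstack(o));to([442.9,-194.2,22],-2.234)
E
```

```text
shift cm [-0.    0.05  0.15] pos [ 443.3 -194.5   23.5] yaw -2.243 q6 -2.886050034582787 roll -0.009
```

View pics/c2.png

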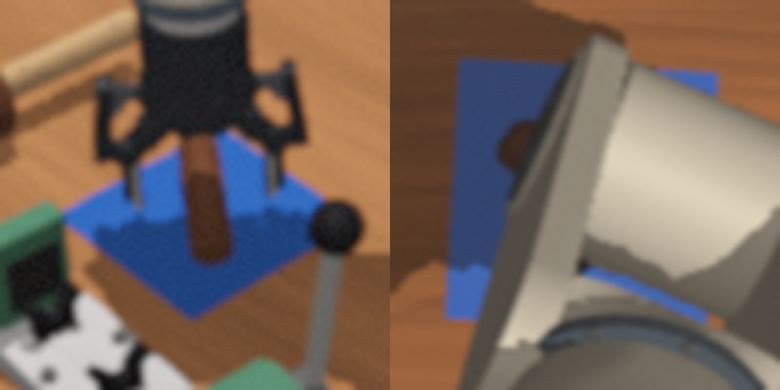

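The jaws straddle the walnut evenly in the left half of the crop (fingers at ≈135 and 272, handle at ≈205). Closing now.

{"op": "drive_tool", "data": {"deltas": [[0,0,0,0],[0,0,0,0],[0,0,0,0],[0,0,0,0],[0,0,0,0],[0,0,0,0],[0,0,0,0],[0,0,0,0],[0,0,0,0],[0,0,0,0]], "jaw": 1, "force": 50}}

```text
clock: 5.53
eef_pos: [443.5, -194.6, 24.0]
tcp_rot: [-3.141, 0.0, -2.242]
contact_force: [-1.0, 0.9, 7.8]
opening: 0.337
```

{"op": "drive_tool", "data": {"deltas": [[0,0,-1,0],[0,0,-2,0],[0,0,-3,0],[0,0,-3,0],[0,0,-3,0],[0,0,-2,0],[0,0,-1,0],[0,0,0,0.12],[0,0,0,0.12],[0,0,0,0.12],[0,0,0,0.12],[0,0,0,0.12]]}}

```text
clock: 6.53
eef_pos: [442.6, -194.2, 172.9]
tcp_rot: [3.141, -0.001, -2.847]
contact_force: [-0.1, -0.1, -1.2]
opening: 0.34
```

{"op": "drive_tool", "data": {"deltas": [[0,0,0,0.12],[0,0,0,0.12],[0,0,0,0.12],[0,0,0,0.12],[0,0,0,0.12],[0,0,0,0.12],[0,0,0,0.12],[0,0,0,0.12],[0,0,0,0.12],[0,0,0,0.12],[0,0,0,0.12],[0,0,0,0.12]]}}

```text
clock: 7.53
eef_pos: [442.6, -194.2, 172.8]
tcp_rot: [-3.141, -0.001, 1.996]
contact_force: [1.1, -0.1, -0.3]
opening: 0.336
```

```bash
python3 - <<'E'
from h import *
print(r.sense()["opening"]*85)
to(press(0,-74,150),1.468)
E
```

```text
28.589161425398284
shift cm [ 0.1  18.36  2.27] pos [ 442.6 -194.2  172.8] yaw 1.996 q6 -0.8416380631733569 roll 0.528
```

{"op": "drive_tool", "data": {"deltas": [[0,0,0,0.106],[0,0,0,0.106],[0,0,0,0.106],[0,0,0,0.106],[0,0,0,0.104],[0,0,0,0]]}}

```text
clock: 8.03
eef_pos: [442.7, -194.3, 172.9]
tcp_rot: [-3.141, -0.0, 1.469]
contact_force: [0.3, -0.6, -1.1]
opening: 0.339
```

```bash
python3 - <<'E'
from h import *
to(press(0,-74,140),1.468)
E
```

```text
shift cm [ 9.31 15.81  3.27] pos [ 442.7 -194.3  172.9] yaw 1.469 q6 -0.3149692973014485 roll 0.001
```

{"op": "drive_tool", "data": {"deltas": [[1.33,2.26,0.3,0],[1.33,2.26,0.5,0],[1.33,2.26,0.5,0],[1.33,2.26,0.5,0],[1.33,2.26,0.5,0],[1.33,2.26,0.5,0],[1.33,2.26,0.47,0],[0,0,0,0],[0,0,0,0]]}}

```text
clock: 8.78
eef_pos: [609.8, -116.4, 139.6]
tcp_rot: [-3.14, -0.0, 1.478]
contact_force: [-0.0, -0.7, -0.5]
opening: 0.337
```

```bash
python3 - <<'E'
from h import *
o=[]
for n in("scene","top"):
    p,d=cams.grab_frame(n);np.savez(n+"3.npz",p=p,d=d);u,v=proj(n,press(0,-40,100))[0].astype(int);print(u,v)
    o.append(cv2.resize(p[v-65:v+65,u-65:u+65,::-1],(399,399),interpolation=cv2.INTER_CUBIC))
cv2.imwrite("pics/c3.png",np.hstack(o));to(press(0,-74,62),1.468)
E
```

```text
269 279
336 186
shift cm [-0.03  0.1   7.81] pos [ 608.6 -117.2  140.1] yaw 1.476 q6 -0.09742151840014561 roll 0.008
```

View pics/c3.png

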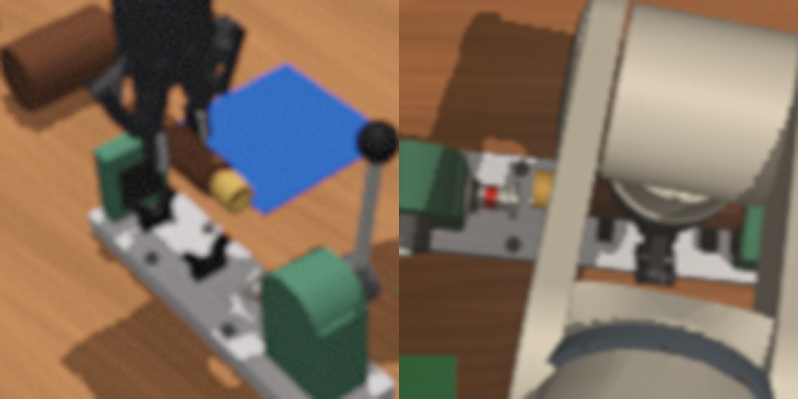

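The handle is held level over the press with the ferrule towards the ram. Next I'll measure the ferrule in the top view.

```bash
python3 - <<'E'
from h import *
f=np.load("top3.npz");p=f["p"];hsv=cv2.cvtColor(p,cv2.COLOR_RGB2HSV);H,S,V=[hsv[...,i].astype(int) for i in range(3)]
m=((H>14)&(H<32)&(S>100)&(V>90));m[:160]=0;m[205:]=0;m[:,:300]=0;m[:,:305]=0;m[:,345:]=0
q=np.argwhere(m)[:,::-1];print(len(q),q.min(0),q.max(0))
X=ray("top",q,140)[:,:2]-O;x=X@ex;y=X@ey;print(np.percentile(x,[2,50,98]),np.percentile(y,[1,50,99]))
E
```

```text
62 [315 177] [320 188]
[-13.84969881  -1.3176423    8.96961591] [-4.37713608  0.84959976  6.3658972 ]
```

{"op": "drive_tool", "data": {"deltas": [[0.47,0.15,0,0.008],[0,0,1.5,0],[0,0,1.5,0],[0,0,1.5,0],[0,0,1,0],[0,0,0.5,0],[0,0,0.5,0],[0,0,0.5,0],[0,0,0,0],[0,0,0,0]]}}

```text
clock: 9.72
eef_pos: [611.7, -112.7, 70.8]
tcp_rot: [3.141, -0.0, 1.466]
contact_force: [0.5, -0.9, -1.3]
opening: 0.339
```

```bash
python3 - <<'E'
from h import *
print(r.sense()["contact_force"]);to(press(0,-69,62),1.468)
E
```

```text
[ 0.48568903 -0.89381791 -1.27727407]
shift cm [-0.02 -0.18  0.88] pos [ 611.7 -112.7   70.8] yaw 1.466 q6 -0.07951054980607028 roll -0.002
```

{"op": "drive_tool", "data": {"deltas": [[0,0,0.3,0],[0,0,0.3,0],[0,0,0.2,0],[0,0,0,0],[0,0,0,0]]}}

```text
clock: 10.13
eef_pos: [611.4, -112.6, 63.0]
tcp_rot: [-3.141, 0.0, 1.466]
contact_force: [-2.8, -0.2, 4.2]
opening: 0.337
```

```bash
python3 - <<'E'
from h import *
o=[];print(r.sense()["contact_force"])
for n in("scene","top"):
    p,d=cams.grab_frame(n);np.savez(n+"4.npz",p=p,d=d);u,v=proj(n,press(0,-50,55))[0].astype(int)
    o.append(cv2.resize(p[v-55:v+55,u-55:u+55,::-1],(399,399),interpolation=cv2.INTER_CUBIC))
cv2.imwrite("pics/c4.png",np.hstack(o));to(press(0,-69,62),1.468)
E
```

```text
[-2.75348276 -0.15404721  4.2391568 ]
shift cm [-0.02 -0.15  0.09] pos [ 611.4 -112.6   62.9] yaw 1.466 q6 -0.07956011728195093 roll -0.002
```

View pics/c4.png

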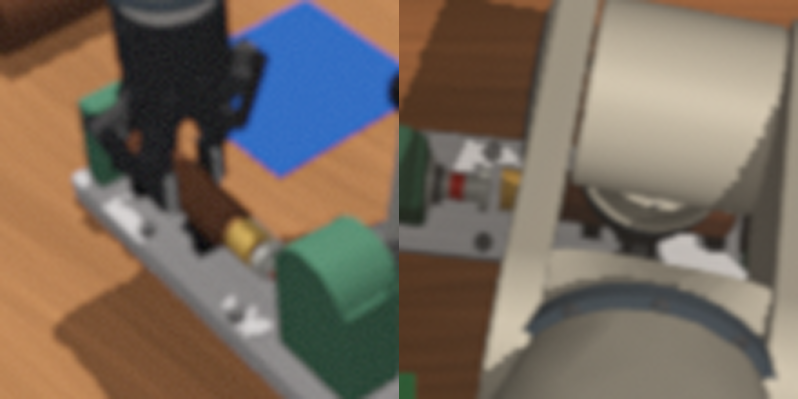

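The handle is touching the rests and the ferrule sits against the gap in front of the nose. The −2.8 N in x suggests it is about 1 mm off to +x, so I'll ease it back, release and rise.

{"op": "drive_tool", "data": {"deltas": [[0,-0.1,0,0],[0,0,0.1,0],[0,0,0,0],[0,0,0,0]]}}

```text
clock: 10.57
eef_pos: [610.6, -112.5, 62.1]
tcp_rot: [3.142, 0.0, 1.466]
contact_force: [-3.8, 1.1, 8.1]
opening: 0.339
```

{"op": "drive_tool", "data": {"deltas": [[0,0,0,0],[0,0,0,0],[0,0,0,0],[0,0,0,0],[0,0,0,0],[0,0,0,0],[0,0,0,0],[0,0,0,0]], "jaw": 0}}

```text
clock: 11.23
eef_pos: [610.6, -112.5, 61.5]
tcp_rot: [-3.142, 0.0, 1.466]
contact_force: [-0.6, -1.0, -0.8]
opening: 0.996
```

{"op": "drive_tool", "data": {"deltas": [[0,0,-1,0],[0,0,-2,0],[0,0,-3,0],[0,0,-3,0],[0,0,-3,0],[0,0,-3,0],[0,0,-3,0],[0,0,-2,0],[0,0,-1,0],[0,0,-1,0],[0,0,0,0]]}}

```text
clock: 12.15
eef_pos: [611.1, -112.6, 283.3]
tcp_rot: [3.139, 0.0, 1.466]
contact_force: [-0.1, -0.9, -0.1]
opening: 0.999
```

```bash
python3 - <<'E'
from h import *
to([587,79.5,285],1.468)
E
```

```text
shift cm [18.85 -4.41 -0.18] pos [ 611.1 -112.6  283.3] yaw 1.466 q6 -0.07962707003294124 roll -0.002
```

{"op": "drive_tool", "data": {"deltas": [[2,-0.5,-0.2,0],[3,-0.7,0,0],[3,-0.7,0,0],[3,-0.7,0,0],[3,-0.7,0,0],[3,-0.7,0,0],[1.85,-0.41,0,0],[0,0,0,0],[0,0,0,0]]}}

```text
clock: 12.9
eef_pos: [585.7, 80.3, 282.0]
tcp_rot: [-3.139, 0.001, 1.468]
contact_force: [0.2, -0.2, 0.2]
opening: 1.001
```

```bash
python3 - <<'E'
from h import *
o=[]
for n in("scene","top"):
    p,d=cams.grab_frame(n);np.savez(n+"5.npz",p=p,d=d);u,v=proj(n,press(-15,0,110))[0].astype(int);print(u,v)
    o.append(cv2.resize(p[v-75:v+75,u-75:u+75,::-1],(399,399),interpolation=cv2.INTER_CUBIC))
cv2.imwrite("pics/c5.png",np.hstack(o));to([587,79.5,238],1.468)
E
```

```text
284 281
317 190
shift cm [0.07 0.08 4.46] pos [586.2  78.9 282.6] yaw 1.466 q6 0.23664287263168546 roll -0.002
```

View pics/c5.png

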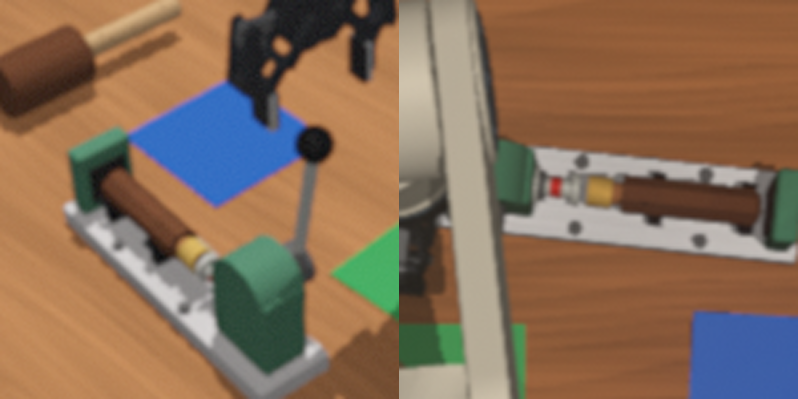

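The handle lies straight in the V-rests, with its ferrule facing the nose. The jaws straddle the ball. I'll descend and grip.

{"op": "drive_tool", "data": {"deltas": [[0.05,0.05,1,0],[0,0,1,0],[0,0,1,0],[0,0,1,0],[0,0,0.5,0],[0,0,0,0]]}}

```text
clock: 13.5
eef_pos: [586.1, 79.7, 236.6]
tcp_rot: [-3.139, 0.001, 1.465]
contact_force: [0.9, -0.6, -0.2]
opening: 1.002
```

{"op": "drive_tool", "data": {"deltas": [[0,0,0,0],[0,0,0,0],[0,0,0,0],[0,0,0,0],[0,0,0,0],[0,0,0,0],[0,0,0,0],[0,0,0,0],[0,0,0,0]], "jaw": 1, "force": 40}}

```text
clock: 14.25
eef_pos: [588.1, 80.1, 239.4]
tcp_rot: [3.139, -0.0, 1.466]
contact_force: [5.1, -0.6, 5.2]
opening: 0.346
```

```bash
python3 - <<'E'
from h import *
s=r.sense();print(s["contact_force"],s["opening"]*85,s["eef_pos"])
f0=np.radians(80)
for t in np.arange(0,1.2,.1):
    f=f0-t;print(round(t,2),"y %.1f z %.1f ; step(+.1): dx %.2f dz %.2f cm"%(150*np.cos(f),150*np.sin(f),15*(np.cos(f-.1)-np.cos(f)),15*(np.sin(f)-np.sin(f-.1))))
E
```

```text
[ 5.09759759 -0.62308196  5.24913093] 29.40905675687597 [588.09236667  80.08282777 239.429729  ]
0.0 y 26.0 z 147.7 ; step(+.1): dx 1.46 dz 0.33 cm
0.1 y 40.7 z 144.4 ; step(+.1): dx 1.42 dz 0.48 cm
0.2 y 54.9 z 139.6 ; step(+.1): dx 1.37 dz 0.62 cm
0.3 y 68.5 z 133.4 ; step(+.1): dx 1.30 dz 0.75 cm
0.4 y 81.5 z 125.9 ; step(+.1): dx 1.22 dz 0.88 cm
0.5 y 93.7 z 117.1 ; step(+.1): dx 1.12 dz 0.99 cm
0.6 y 104.9 z 107.2 ; step(+.1): dx 1.02 dz 1.10 cm
0.7 y 115.1 z 96.2 ; step(+.1): dx 0.90 dz 1.20 cm
0.8 y 124.1 z 84.2 ; step(+.1): dx 0.78 dz 1.28 cm
0.9 y 131.9 z 71.4 ; step(+.1): dx 0.65 dz 1.35 cm
1.0 y 138.4 z 57.9 ; step(+.1): dx 0.51 dz 1.41 cm
1.1 y 143.5 z 43.8 ; step(+.1): dx 0.37 dz 1.45 cm
```

{"op": "drive_tool", "data": {"deltas": [[0.73,0,0.15,0],[0.73,0,0.18,0],[0.71,0,0.22,0],[0.71,0,0.26,0],[0.69,0,0.3,0],[0.68,0,0.32,0],[0,0,0,0]]}}

```text
clock: 14.83
eef_pos: [592.6, 123.5, 224.8]
tcp_rot: [3.139, -0.001, 1.466]
contact_force: [5.0, -0.1, 6.6]
opening: 0.349
```

{"op": "drive_tool", "data": {"deltas": [[0.66,0,0.36,0],[0.64,0,0.39,0],[0.62,0,0.42,0],[0.6,0,0.46,0],[0,0,0,0],[0,0,0,0]]}}

```text
clock: 15.33
eef_pos: [595.2, 148.0, 208.8]
tcp_rot: [3.139, -0.001, 1.466]
contact_force: [4.4, -0.2, 7.2]
opening: 0.351
```

```bash
cat >> h.py <<'E'
def look(name):
    o=[];s=r.sense();f=Ro0(s)
    for n in("scene","top"):
        p,d=cams.grab_frame(n);np.savez(n+name+".npz",p=p,d=d);u,v=proj(n,press(0,-10,60))[0].astype(int)
        o.append(cv2.resize(p[v-40:v+40,u-40:u+40,::-1],(399,399),interpolation=cv2.INTER_CUBIC))
    cv2.imwrite(f"pics/{name}.png",np.hstack(o))
    p=np.load("top"+name+".npz")["p"].astype(int);m=(p[...,0]>110)&(p[...,1]<p[...,0]*.5)&(p[...,2]<p[...,0]*.5);m[:165]=0;m[205:]=0;m[:,:285]=0;m[:,:][:,345:]=0
    q=np.argwhere(m)[:,::-1]
    red=np.clip((p[...,0]-1.6*np.maximum(p[...,1],p[...,2])),0,None)[165:205,285:345]
    print("red px",len(q),"sum",red.sum(),"cols",red.sum(0).tolist())
    if len(q):
        X=(ray("top",q,65)[:,:2]-O)@ey;print("red y",np.percentile(X,[2,50,98]))
    h=cv2.cvtColor(p.astype(np.uint8),cv2.COLOR_RGB2HSV).astype(int);m=(h[...,0]>16)&(h[...,0]<30)&(h[...,1]>110)&(h[...,2]>110);m[:170]=0;m[203:]=0;m[:,:290]=0;m[:,345:]=0
    q=np.argwhere(m)[:,::-1]
    if len(q):
        X=(ray("top",q,66)[:,:2]-O)@ey;print("brass y",np.percentile(X,[2,50,98]),len(q))
def Ro0(s):
    v=s["eef_pos"]-B0;yy=v[:2]@ey+26.05;zz=v[2]+147.7
    print("theta",np.radians(80)-np.arctan2(zz,yy),"radius",np.hypot(yy,zz),"F along ex,ey,z",s["contact_force"][:2]@ex,s["contact_force"][:2]@ey,s["contact_force"][2],"t",s["clock"],"open",s["opening"])
B0=np.array([588.1,80.1,239.4])
E
python3 - <<'E'
from h import *
look("p6")
E
```

```text
theta 0.5033104099459927 radius 150.33330154655167 F along ex,ey,z 4.415061664958447 0.26851337344230863 7.230186533326417 t 15.3333 open 0.3507669864938042
red px 18 sum 1497.999999999999 cols [0.0, 0.0, 0.0, 0.0, 0.0, 0.0, 0.0, 0.0, 0.0, 0.0, 0.0, 0.0, 0.0, 0.0, 0.0, 0.0, 0.0, 0.0, 0.0, 28.39999999999999, 371.4, 562.0, 406.3999999999999, 32.99999999999997, 0.0, 0.0, 0.0, 0.0, 0.0, 0.0, 0.0, 0.0, 0.0, 0.0, 0.0, 0.0, 0.0, 0.0, 0.0, 0.0, 0.0, 0.0, 0.0, 0.19999999999998863, 6.399999999999977, 6.5999999999999375, 7.19999999999996, 6.799999999999969, 5.19999999999996, 7.399999999999963, 5.199999999999974, 5.599999999999966, 4.799999999999983, 7.199999999999974, 4.399999999999949, 8.399999999999949, 3.19999999999996, 2.5999999999999517, 4.5999999999999375, 10.999999999999929]
red y [22.69583569 25.33190311 27.96890418]
brass y [-13.96898313  -5.00024799   4.19339353] 92
```

View pics/p6.png

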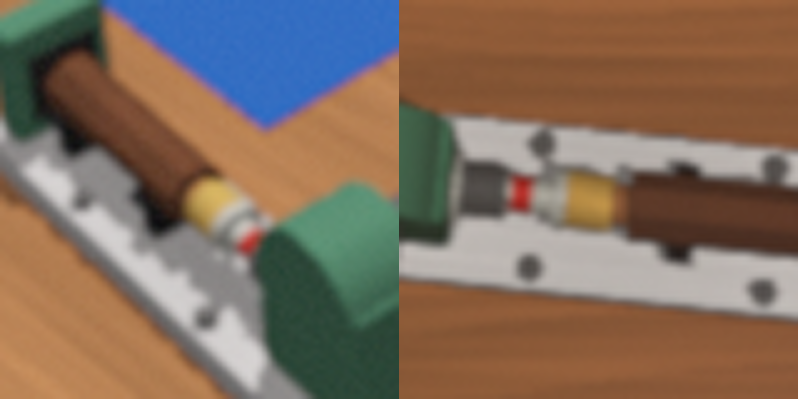

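Clear view: the whole red band is showing (top crop ≈520,195), the nose is at the ferrule, and a gap remains between brass and wood. Pulling on.

{"op": "drive_tool", "data": {"deltas": [[0.57,0,0.48,0],[0.55,0,0.51,0],[0.52,0,0.54,0],[0.5,0,0.56,0],[0.46,0,0.59,0],[0.44,0,0.61,0],[0.41,0,0.63,0],[0,0,0,0],[0,0,0,0]]}}

```text
clock: 16.18
eef_pos: [598.8, 182.5, 169.5]
tcp_rot: [3.139, -0.001, 1.466]
contact_force: [1.6, 1.6, 6.8]
opening: 0.353
```

```bash
python3 - <<'E'
from h import *
look("p7")
E
```

```text
theta 0.8536866584732148 radius 150.63659718020995 F along ex,ey,z 1.4070585605999026 1.795692056573995 6.846675280086398 t 16.1833 open 0.35282862288400385
red px 24 sum 1804.3999999999996 cols [0.0, 0.0, 0.0, 0.0, 0.0, 0.0, 0.0, 0.0, 0.0, 0.0, 0.0, 0.0, 0.0, 0.0, 0.0, 0.0, 0.0, 0.0, 0.0, 0.0, 0.0, 0.0, 18.39999999999999, 314.4, 538.0, 546.8, 279.19999999999993, 0.0, 0.0, 0.0, 0.0, 0.0, 0.0, 0.0, 0.0, 0.0, 0.0, 0.0, 0.0, 0.0, 0.0, 0.0, 0.0, 0.0, 0.3999999999999915, 9.599999999999952, 8.79999999999994, 6.199999999999974, 7.999999999999957, 5.7999999999999545, 6.999999999999943, 8.59999999999998, 5.199999999999989, 6.399999999999949, 7.599999999999966, 4.19999999999996, 4.19999999999996, 7.19999999999996, 11.19999999999996, 7.19999999999996]
red y [14.12451523 17.80719059 21.49128207]
brass y [-21.90206301 -12.55654952  -3.59049844] 92
```

View pics/p7.png

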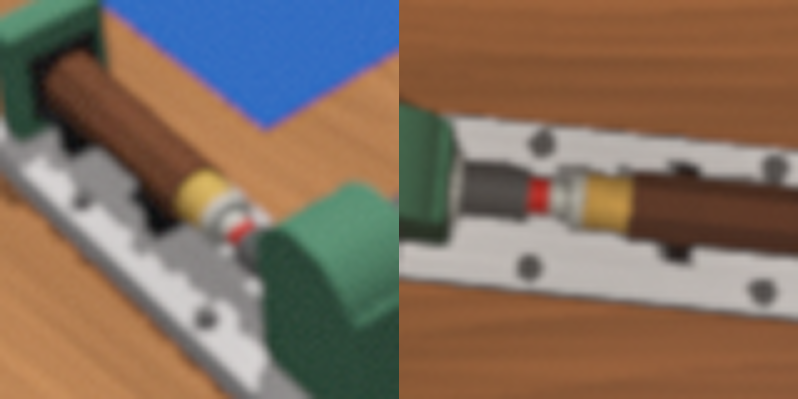

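{"op": "drive_tool", "data": {"deltas": [[0.37,0,0.65,0],[0.34,0,0.67,0],[0,0,0,0],[0,0,0,0],[0,0,0,0]]}}

```text
clock: 16.7
eef_pos: [599.5, 189.4, 156.6]
tcp_rot: [3.139, -0.001, 1.466]
contact_force: [3.5, 2.5, 8.2]
opening: 0.35
```

```bash
python3 - <<'E'
from h import *
look("p8")
# wider-scale profile along press axis in top image for p6,p7,p8
for n in("p6","p7","p8"):
    p=np.load("top"+n+".npz")["p"].astype(np.float32)
    ys=np.arange(-35,46,1.0)
    pr=[]
    for xo in(-3,0,3):
        uv=np.array([proj("top",press(xo,y,66))[0] for y in ys],np.float32)
        pr.append(cv2.remap(p,uv[None,:,0],uv[None,:,1],cv2.INTER_CUBIC)[0])
    m=np.mean(pr,0);print(n);print([f"{int(y)}:{int(a[0])},{int(a[1])},{int(a[2])}" for y,a in zip(ys,m) if -26<=y<=-16 or 4<=y<=34])
E
```

```text
theta 0.9511120621819691 radius 150.65001977678241 F along ex,ey,z 3.1847720013736818 2.8167506248432845 8.239028887020533 t 16.7 open 0.35020950860013694
red px 16 sum 1137.1999999999991 cols [0.0, 0.0, 0.0, 0.0, 0.0, 0.0, 0.0, 0.0, 0.0, 0.0, 0.0, 0.0, 0.0, 0.4000000000000057, 0.0, 0.0, 0.0, 0.0, 0.0, 0.0, 0.0, 0.0, 0.0, 0.0, 262.5999999999999, 497.79999999999995, 278.79999999999995, 0.0, 0.0, 0.0, 0.0, 0.0, 0.0, 0.0, 0.0, 0.0, 0.0, 0.0, 0.0, 0.0, 0.0, 0.0, 0.0, 0.0, 0.0, 12.999999999999957, 7.7999999999999545, 2.9999999999999574, 4.999999999999943, 4.59999999999998, 6.7999999999999545, 9.19999999999996, 8.799999999999969, 6.799999999999926, 5.999999999999943, 2.7999999999999687, 5.79999999999994, 4.399999999999977, 7.7999999999999545, 5.7999999999999545]
red y [14.31296737 16.73230514 19.15208388]
brass y [-21.6854121  -12.44567676  -3.58604686] 91
p6
['-26:91,56,39', '-25:90,56,39', '-24:90,56,39', '-23:91,57,39', '-22:97,61,41', '-21:105,66,44', '-20:116,73,47', '-19:123,78,50', '-18:131,84,52', '-17:136,88,54', '-16:142,95,56', '4:173,138,86', '5:171,143,104', '6:169,150,123', '
[... 1163 characters left out ...]
,75,71']
p8
['-26:93,57,39', '-25:97,61,40', '-24:110,74,44', '-23:126,89,50', '-22:147,108,57', '-21:162,121,62', '-20:175,133,67', '-19:181,138,68', '-18:184,140,69', '-17:185,141,70', '-16:184,141,69', '4:144,140,131', '5:142,137,128', '6:144,140,130', '7:150,147,136', '8:156,153,142', '9:160,157,146', '10:161,154,143', '11:161,145,134', '12:161,129,120', '13:163,105,97', '14:166,83,76', '15:168,62,55', '16:169,51,44', '17:164,48,41', '18:155,52,46', '19:138,60,55', '20:119,66,62', '21:101,71,67', '22:88,74,70', '23:82,75,71', '24:79,76,72', '25:80,76,72', '26:81,76,72', '27:81,76,72', '28:80,76,72', '29:80,76,72', '30:80,76,72', '31:80,75,72', '32:80,75,71', '33:80,75,71', '34:81,75,71']
```

```bash
python3 - <<'E'
from h import *
for n in("0","5"):
    p=np.load("top"+n+".npz")["p"].astype(np.float32)
    ys=np.arange(8,58,1.0);pr=[]
    for xo in(-3,0,3):
        uv=np.array([proj("top",press(xo,y,66))[0] for y in ys],np.float32)
        pr.append(cv2.remap(p,uv[None,:,0],uv[None,:,1],cv2.INTER_CUBIC)[0])
    m=np.mean(pr,0);print(n,[f"{int(y)}:{int(a[0])},{int(a[1])}" for y,a in zip(ys,m)])
E
```

```text
0 ['8:204,197', '9:204,198', '10:204,198', '11:205,198', '12:205,198', '13:205,197', '14:204,197', '15:199,192', '16:192,186', '17:186,180', '18:184,178', '19:183,178', '20:185,180', '21:185,180', '22:182,177', '23:176,172', '24:172,168', '25:171,167', '26:173,169', '27:177,173', '28:180,176', '29:181,177', '30:180,170', '31:179,161', '32:179,142', '33:180,120', '34:183,96', '35:188,73', '36:191,60', '37:193,51', '38:193,51', '39:192,61', '40:191,75', '41:188,100', '42:186,123', '43:179,142', '44:170,150', '45:155,146', '46:137,133', '47:120,116', '48:105,101', '49:100,95', '50:105,100', '51:120,115', '52:137,133', '53:150,146', '54:152,148', '55:143,141', '56:124,126', '57:102,112']
5 ['8:177,136', '9:172,134', '10:165,130', '11:153,125', '12:142,119', '13:128,113', '14:119,110', '15:115,109', '16:116,112', '17:124,121', '18:136,132', '19:149,145', '20:159,154', '21:163,159', '22:161,157', '23:156,152', '24:152,148', '25:151,147', '26:152,149', '27:156,153', '28:159,156', '29:160,157', '30:159,151', '31:158,143', '32:158,126', '33:160,106', '34:163,85', '35:166,65', '36:169,54', '37:171,46', '38:171,46', '39:171,55', '40:169,67', '41:167,89', '42:165,109', '43:159,126', '44:150,133', '45:137,129', '46:121,118', '47:106,103', '48:93,89', '49:88,84', '50:94,90', '51:107,103', '52:122,118', '53:133,129', '54:134,132', '55:127,125', '56:110,112', '57:90,100']
```

Between the last two steps the brass stayed put, so the ferrule is home. The nose compression now reads about 6.3 mm against the 8.5 mm target, so 11 mm more at the ball.

{"op": "drive_tool", "data": {"deltas": [[0.23,0,0.5,0],[0.21,0,0.51,0],[0,0,0,0],[0,0,0,0],[0,0,0,0],[0,0,0,0]]}}

```text
clock: 17.3
eef_pos: [600.0, 193.7, 146.6]
tcp_rot: [3.139, -0.001, 1.466]
contact_force: [2.6, 2.0, 8.6]
opening: 0.345
```

```bash
cat >> h.py <<'E'
def band(n):
    p=np.load("top"+n+".npz")["p"].astype(np.float32);ys=np.arange(-30,40,.25);pr=[]
    for xo in(-3,0,3):
        uv=np.array([proj("top",press(xo,y,66))[0] for y in ys],np.float32)
        pr.append(cv2.remap(p,uv[None,:,0],uv[None,:,1],cv2.INTER_CUBIC)[0])
    m=np.mean(pr,0);k=(ys>8);y=ys[k];R,G=m[k,0],m[k,1]
    i=np.argmax(G<100);j=i+np.argmax(R[i:]<123);w=np.argmax(m[:,1]>95)
    print(n,"front",y[i],"mouth",y[j],"compression",12.8-(y[j]-y[i]),"brass/wood",ys[w])
E
python3 - <<'E'
from h import *
look("p9")
for n in("p7","p8","p9"): band(n)
E
```

```text
theta 1.023405840605196 radius 150.64408461172616 F along ex,ey,z 2.4012894379228547 2.288090482643978 8.571924996203137 t 17.3 open 0.34534543437372767
red px 10 sum 598.9999999999991 cols [0.0, 0.0, 0.0, 0.0, 0.0, 0.0, 0.0, 0.0, 0.0, 0.0, 0.0, 0.0, 0.0, 0.0, 0.0, 0.0, 0.0, 0.0, 0.0, 0.0, 0.0, 0.0, 0.0, 0.0, 0.0, 249.19999999999996, 248.6, 0.0, 0.0, 0.0, 0.0, 0.0, 0.0, 0.0, 0.0, 0.0, 0.0, 0.0, 0.0, 0.0, 0.0, 0.0, 0.0, 0.0, 1.3999999999999915, 10.399999999999963, 11.199999999999932, 6.5999999999999375, 6.5999999999999375, 7.5999999999999375, 7.799999999999969, 5.999999999999943, 7.199999999999946, 4.5999999999999375, 6.19999999999996, 4.199999999999946, 4.199999999999974, 6.199999999999946, 4.799999999999969, 6.199999999999974]
red y [14.28604254 15.65715503 17.02881314]
brass y [-22.12309597 -12.74376476  -3.81304461] 92
p7 front 13.5 mouth 22.5 compression 3.8000000000000007 brass/wood -22.5
p8 front 13.5 mouth 20.0 compression 6.300000000000001 brass/wood -22.5
p9 front 13.25 mouth 17.75 compression 8.3 brass/wood -22.5
```

View pics/p9.png

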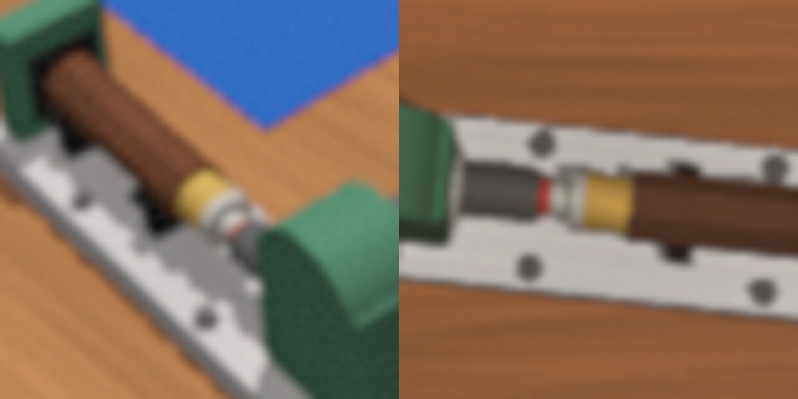

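About half of the band shows (≈545,197 in the top crop), compression reads about 8.3 mm and the ferrule is tight to the shoulder. I'll hold for 6 s.

{"op": "drive_tool", "data": {"deltas": [[0,0,0,0],[0,0,0,0],[0,0,0,0],[0,0,0,0],[0,0,0,0],[0,0,0,0],[0,0,0,0],[0,0,0,0],[0,0,0,0],[0,0,0,0],[0,0,0,0],[0,0,0,0]]}}

```text
clock: 18.4
eef_pos: [600.0, 193.7, 146.6]
tcp_rot: [3.139, -0.001, 1.466]
contact_force: [2.7, 1.8, 7.5]
opening: 0.344
```

{"op": "drive_tool", "data": {"deltas": [[0,0,0,0],[0,0,0,0],[0,0,0,0],[0,0,0,0],[0,0,0,0],[0,0,0,0],[0,0,0,0],[0,0,0,0],[0,0,0,0],[0,0,0,0],[0,0,0,0],[0,0,0,0]]}}

```text
clock: 19.4
eef_pos: [600.0, 193.7, 146.6]
tcp_rot: [3.139, -0.001, 1.466]
contact_force: [2.9, 1.9, 7.9]
opening: 0.347
```

{"op": "drive_tool", "data": {"deltas": [[0,0,0,0],[0,0,0,0],[0,0,0,0],[0,0,0,0],[0,0,0,0],[0,0,0,0],[0,0,0,0],[0,0,0,0],[0,0,0,0],[0,0,0,0],[0,0,0,0],[0,0,0,0]]}}

```text
clock: 20.4
eef_pos: [600.0, 193.7, 146.6]
tcp_rot: [3.139, -0.001, 1.466]
contact_force: [2.3, 0.9, 8.9]
opening: 0.348
```

{"op": "drive_tool", "data": {"deltas": [[0,0,0,0],[0,0,0,0],[0,0,0,0],[0,0,0,0],[0,0,0,0],[0,0,0,0],[0,0,0,0],[0,0,0,0],[0,0,0,0],[0,0,0,0],[0,0,0,0],[0,0,0,0]]}}

```text
clock: 21.4
eef_pos: [600.0, 193.7, 146.6]
tcp_rot: [3.139, -0.001, 1.466]
contact_force: [2.2, 1.6, 8.1]
opening: 0.346
```

{"op": "drive_tool", "data": {"deltas": [[0,0,0,0],[0,0,0,0],[0,0,0,0],[0,0,0,0],[0,0,0,0],[0,0,0,0],[0,0,0,0],[0,0,0,0],[0,0,0,0],[0,0,0,0],[0,0,0,0],[0,0,0,0]]}}

```text
clock: 22.4
eef_pos: [600.0, 193.7, 146.6]
tcp_rot: [3.139, -0.001, 1.466]
contact_force: [3.6, 2.1, 8.4]
opening: 0.349
```

{"op": "drive_tool", "data": {"deltas": [[0,0,0,0],[0,0,0,0],[0,0,0,0],[0,0,0,0],[0,0,0,0],[0,0,0,0],[0,0,0,0],[0,0,0,0],[0,0,0,0],[0,0,0,0],[0,0,0,0],[0,0,0,0]]}}

```text
clock: 23.4
eef_pos: [600.0, 193.7, 146.6]
tcp_rot: [3.139, -0.001, 1.466]
contact_force: [3.1, 1.6, 7.5]
opening: 0.347
```

```bash
python3 - <<'E'
from h import *
look("p10");band("p10")
E
```

```text
theta 1.0231231660148783 radius 150.59842855256244 F along ex,ey,z 2.8822999827240725 1.9251508621070317 7.482334750986843 t 23.4 open 0.3470816366660006
red px 10 sum 595.1999999999991 cols [0.0, 0.0, 0.0, 0.0, 0.0, 0.0, 0.0, 0.0, 0.0, 0.0, 0.0, 0.0, 0.0, 0.0, 0.0, 0.0, 0.0, 0.0, 0.0, 0.0, 0.0, 0.0, 0.0, 0.0, 0.7999999999999972, 249.99999999999997, 251.4, 0.0, 0.0, 0.0, 0.0, 0.0, 0.0, 0.0, 0.0, 0.0, 0.0, 0.0, 0.0, 0.0, 0.0, 0.0, 0.0, 0.0, 1.9999999999999716, 8.999999999999972, 11.999999999999943, 6.999999999999943, 5.999999999999957, 4.999999999999957, 5.599999999999952, 3.7999999999999687, 6.199999999999932, 8.599999999999952, 7.7999999999999545, 2.7999999999999545, 2.7999999999999545, 4.199999999999946, 3.7999999999999403, 6.399999999999949]
red y [14.28604254 15.65715503 17.02881314]
brass y [-22.12309597 -12.74376476  -3.81304461] 92
p10 front 13.25 mouth 17.75 compression 8.3 brass/wood -22.5
```

Held steadily for over 6 s, so I'm handing in.

```bash
python3 -c "
from rig import job
print(job.sign_off())"
```

```text
the job is handed in; nothing more can be done
None
```

The walnut handle was the one on the blue mat. It is now in the V-rests with its ferrule towards the ram, released, and pressed home with the lever still held.

- **Ferrule:** the brass meets the wooden shoulder with no visible gap. It did not move during the last two lever pulls, or during the hold.
- **Nose:** the compression reads about 8.3 mm against the 8.5 mm target, with roughly half the red band hidden. The reading was the same before and after the hold.
- **Hold:** the lever stayed still for just over 6 s (clock 17.3 to 23.4 s). The gripper was still on the ball at hand-in, with about 8 N on the tool.

One check disagreed. Going by lever angle and nominal dimensions, I expected half the band to be hidden at about 0.95 rad, but the camera showed it at 1.02 rad. I went with the camera, calibrated on the free nose.

I did not touch the ash handle, glue bottle or mallet. I did not measure their positions again at the end.

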